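# Check the hand lever of a lens chuck

### The job

Check the red hand lever on the lens chuck stand: with the outside of the fingers, press it in towards the black grip bar as far as it will go, until it meets its stop short of the bar, keep it there for a moment, and let it spring all the way back. Then press it in to its stop a second time and finish while still holding it there, so that the gap left to the bar can be looked at. Do not pinch the lever, force it past its stop or touch the bar, and leave the loose things around it where they are.

Things in the scene. Friction and masses are not known exactly. Their poses are not given: they have to be found in the camera images.
- stand: Lens chuck stand, bolted down: white base plate 160 x 300 x 14 mm, origin at the centre of its underside, x axis from the lever across to the bar (pressing direction, roughly away from the robot), y axis along the bar towards the white column. The column (70 x 50 mm) and the lens chuck on it stand at y = +115 mm, up to 270 mm high; its blue jaw lifts up to 12 mm as the lever is pressed. A post 95 mm tall at y = -121 mm, x = +50 mm carries the bar's free end.
- lever (a joint): Swing of the hand lever about its upright pivot, rad: 0 at rest, grows as the lever is pressed towards the bar, 0.30 at its stop, where it lies parallel to the bar, 15 mm clear of it. A spring returns it: about 4 N at point lever_press starts it moving and 8 N brings it to the stop; the stop is firm and hardly yields, so the force rises steeply there: 12 to 20 N shows that it is reached, over 40 N is forcing it.
- lever_press (a point): Point to press: on the outer face (away from the bar) of the red lever blade, 130 mm from the pivot, at half the blade's height, 115 mm above the table. Moves with the lever; its x axis is square to the face and points in the pressing direction (towards the bar), its y axis runs along the blade towards the pivot. It travels about 39 mm from rest to stop.
- lever_pivot (a point): The lever's upright pivot axis, 115 mm above the table; the lever runs from here in the stand's -y direction, its free end standing away from the bar at rest.
- blade: The red lever blade: 8 mm thick, 22 mm tall (104 to 126 mm above the table), reaching from 12 mm to 175 mm from the pivot, with an upright round knob 20 mm across and 26 mm tall at 165 mm that stands 10 mm proud of the outer face. Origin on the pivot axis at table height; axes as point lever_press. Nothing stands in front of its outer face or under it but the base plate.
- liner: Thin black strip on the lever's inner face, the one towards the bar (135 x 18 x 3 mm); not to be touched. Origin and axes as body blade.
- bar: Fixed black rubber grip bar, 28 mm across, 175 mm long, its axis 115 mm above the table and 50 mm in +x of the stand's origin; the body's origin is on the axis at its free end, y axis along it. A steel cap 32 mm across ends it. Not to be touched.
- pump_bottle: Clear pump bottle with white collar and steel pump, 68 mm across, 148 mm tall; origin at the centre of its underside. Leave alone.
- wipes: Blue pack of wipes, 90 x 100 x 40 mm; origin at the centre of its underside. Leave alone.
- lens_a: Loose clear lens lying flat, 72 mm across, 10 mm thick; origin at the centre of its underside. Leave alone.
- lens_b: A second loose lens like lens_a. Leave alone.
- jar: Amber glass jar with white lid, 64 mm across, 80 mm tall; origin at the centre of its underside. Leave alone.
- mug: White mug, 80 mm across, 90 mm tall; origin at the centre of its underside. Leave alone.
- lens_box: Cardboard lens box 80 x 80 x 60 mm; origin at the centre of its underside. Leave alone.

How it is judged:
By the outcome, as a careful person would: the job done as asked, in the order asked, and still so for the second after the job is handed in, while the arm keeps its last pose, push and grip.
It also fails if it takes over 40 s, if anything falls off the work surface, if the arm or the gripper's body presses on something with over 40 N, if the wrist force passes 120 N, or if a joint passes its speed limit or range.

### The arm

A 6-joint arm with a two-finger parallel gripper is mounted at the origin on the work surface. World frame = base frame: x ahead of the robot, y to its left, z up, the work surface at z = 0. Lengths are in m, angles in degrees, forces in N, time in s.
With the tool pointing down it reaches from about 0.4 to 0.825 m from the base axis. Payload 7 kg.
Tool frame: the origin (TCP) lies midway between the tips of the shut fingers; the grasp point (between the pads) lies hold_point_z behind it (hold_point_z is the distance from the TCP to the grasp point, in m); z points along the fingers, y is the line along which they close (so a half turn about z gives the same grasp; the last joint's range is limited). The gripper opens to 88 mm and grips with 3 to 60 N. Pads are 19 mm wide; open, the fingers measure 130 mm over their backs; the gripper's body (78 mm by 193 mm) begins 47 mm behind the grasp point.
Start: joints at [-47.607, 20.546, 0.682, 0, -70.136, -16.507], TCP at [0.295, -0.607, 0.227] pointing down, gripper open.
Joint ranges: [-176.03, 176.03], [-82.01, 121.73], [-58.28, 71.71], [-173.87, 95.51], [-174.79, -0.11], [-173.66, 173.66]. Speed limits (degrees/s): [136.94, 136.94, 172.46, 180, 180, 180].

### API

Orientations are given as [roll, pitch, yaw] about the fixed x, y, z axes, in that order (R = Rz(yaw) Ry(pitch) Rx(roll)).
In Python, from plant import * gives the robot as it stands.
- The arm moves only by the tool step_arm, never from a script. Its argument "steps" is a list that holds one entry, the list of rows, each a list of 6 numbers: the shift along the tool's x, y, z scaled (see below), then the turn, a rotation vector about the tool's x, y, z scaled (see below). In form: [[[tx, ty, tz, wx, wy, wz], ...]]. A call has 1 to 20 rows; each row is the pose to reach, as a shift and turn from the pose commanded when the call began, along the tool's axes at that moment; what a row does not reach only later rows make up. The controller multiplies each number of a shift by 100 mm and each number of a turn by 0.5 rad. A row lasts 1/10 s, in which the tool goes at most 50 mm and 8.59 degrees, less where a joint would pass 70% of its speed; a pose out of reach is approached as far as the arm can. A call with a number of a shift or a turn outside -1 to 1 is refused whole. A call with a gripper value outside its range is refused whole. "jaw" is the closure in counts, from 0 (fully open) to 255 (shut), set as the call begins (left out, the last holds). The fingers move at their own pace and stop on an object; the grip force is fixed at half the most. Time passes only in rows, so rows that repeat a pose let the fingers close. It gives the time, the measured TCP pose, the force, the opening and the grip force at its end, in the units of the state.
- get_obs(): the state, without advancing time (a new reading comes with each control period).
- snapshot(name): name is "side" or "top"; returns (picture, depth): 420x560x3 uint8, red, green, blue; 420x560 float32, m along the optical axis (not along the pixel's ray), 0 where there is no reading.
- calibration(name): a dict with "mtx" (3x3 intrinsics, pixels), "dist" ([k1, k2, p1, p2, k3] as OpenCV has them; the pictures are not rectified), "rvec" (rotation vector, rad) and "tvec" (3), from world to camera coordinates, as OpenCV has them. Camera axes: x right, y down, z forward; pixel columns grow to the right and rows downward; lengths in m; the calibration is good to about 2 mm. A picture is of the moment at which its call begins. calibration takes no time and is no camera call.
- close_job(): hands the job in; it is judged then, once.
The state is a dict: "clock": time; "joint_pos": joint angles; "qvel": joint speeds; "tau": joint torques, N m; "tool_pos": TCP position; "orientation": TCP orientation; "force": force on the tool from outside, world axes, zero at the start; "moment": the same for the moment, N m; "opening": finger opening in m; "gripper_force": force on a finger pad.
Only numpy, scipy, OpenCV 4.12 (cv2) and the standard library are available. Lean on these libraries where they do the work, as an engineer would, in place of code of your own. Each camera call takes 0.05 s, during which the arm holds its last target. There are 200 camera calls.

## Working session

There is one attempt and no reset: what is moved stays moved. The work goes in short steps, Python scripts to look and compute and a tool call to move; the robot and the scene stay as the last step left them, time stands still between calls to the robot, and variables do not carry over. Pictures are saved under pics/ and viewed, at most 10 in all, crops included, and the job is handed in when it is done.

Besides the shell and the picture viewer there is one more tool, called after "Call:" as name(argument=value, ...) on one line, values as JSON. step_arm: Moves the arm, as the interface text tells. Its arguments: {"type":"object","properties":{"steps":{"type":"array","items":{"type":"array","items":{"type":"array","items":{"type":"number","minimum":-1,"maximum":1}}}},"jaw":{"type":"number"}},"required":["steps"]}

```bash
mkdir -p pics; cat > h.py <<'E'
from plant import *
import numpy as np, cv2
def save(n,p): cv2.imwrite('pics/'+n,cv2.cvtColor(p,cv2.COLOR_RGB2BGR))
def cam(n):
    c=calibration(n); R=cv2.Rodrigues(np.array(c['rvec'],float))[0]; t=np.array(c['tvec'],float).ravel()
    return np.array(c['mtx'],float),np.array(c['dist'],float),R,t
def plane(n,px,z):
    K,D,R,t=cam(n); u=cv2.undistortPoints(np.array(px,float).reshape(-1,1,2),K,D).reshape(-1,2)
    d=np.c_[u,np.ones(len(u))]@R; o=-R.T@t
    return o+d*((z-o[2])/d[:,2])[:,None]
def cloud(n,depth):
    K,D,R,t=cam(n); h,w=depth.shape; g=np.stack(np.meshgrid(np.arange(w),np.arange(h)),-1).reshape(-1,1,2).astype(float)
    u=cv2.undistortPoints(g,K,D).reshape(-1,2); P=np.c_[u,np.ones(len(u))]*depth.reshape(-1,1)
    return ((P-t)@R).reshape(h,w,3)
E
python3 - <<'E'
from h import *
for n in ('top','side'):
    p,d=snapshot(n); save(n+'0.png',p); np.savez(''+n+'0.npz',p=p,d=d)
    K,D,R,t=cam(n); print(n,-R.T@t,R[2])
print(get_obs())
E
```

```text
top [0.37774419 0.13256423 1.09104629] [ 1.72691595e-01  5.60541338e-04 -9.84975786e-01]
side [ 1.26063578 -0.56170338  0.85610215] [-0.56631208  0.57254233 -0.59286247]
{'clock': 0.1, 'joint_pos': array([-4.76065450e+01,  2.05875486e+01,  6.38842481e-01, -1.62341345e-02,
       -7.01358677e+01, -1.65049011e+01]), 'qvel': array([-0.01947898, -0.01869217,  0.09290874,  0.01530599, -0.02429177,
       -0.07255946]), 'tau': array([-4.90133272e-03, -5.84163022e+01,  2.93750149e+01,  7.01568961e+00,
        1.01316691e-02, -5.97570829e-05]), 'tool_pos': array([ 0.29447594, -0.60689457,  0.22571728]), 'orientation': array([ 1.79914575e+02, -9.39612929e-03, -1.54116967e+02]), 'force': array([-0.17557179, -0.43115863, -0.20416603]), 'moment': array([ 0.00501631,  0.03541242, -0.00560019]), 'gripper_force': 0.0, 'opening': 0.08779727688033753}
```

View pics/top0.png

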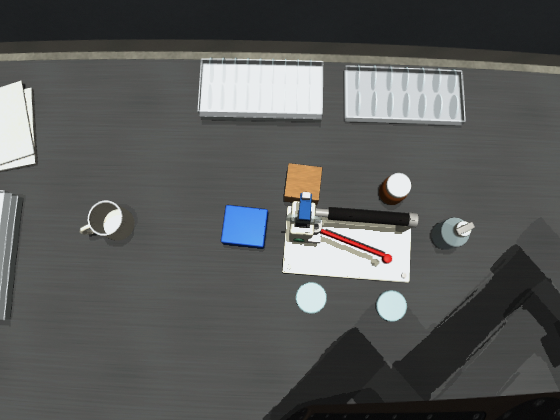

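View pics/side0.png

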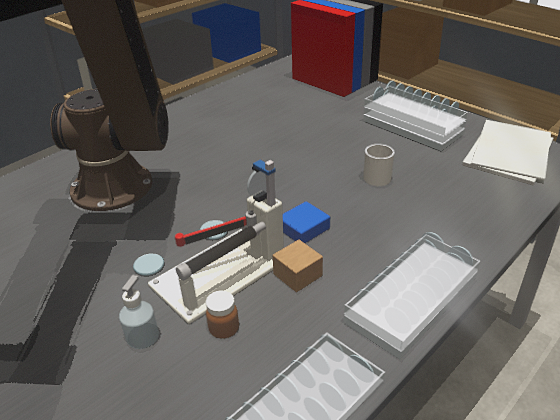

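The top view shows the red lever running from about (320,232) to its knob at (388,258). The black bar runs from (328,214) to (413,219), with lenses in front at (311,297) and (391,305) and the bottle at (455,232). The side view agrees. Next I'll measure these.

```bash
python3 - <<'E'
from h import *
for n in ('top','side'):
    f=np.load(n+'0.npz'); p,d=f['p'],f['d']; C=cloud(n,d)
    hsv=cv2.cvtColor(p,cv2.COLOR_RGB2HSV)
    red=((hsv[...,0]<6)|(hsv[...,0]>174))&(hsv[...,1]>170)&(hsv[...,2]>80)
    k,l,s,c=cv2.connectedComponentsWithStats(red.astype(np.uint8))
    for i in range(1,k):
        if s[i,4]<60: continue
        q=C[l==i]; print(n,s[i],c[i],'min',q.min(0).round(3),'max',q.max(0).round(3))
        if not(0.3<np.median(q[:,0])<0.8): continue
        q=q[(q[:,2]>.118)&(q[:,2]<.135)]
        for y0 in np.arange(q[:,1].min(),q[:,1].max(),.02):
            b=q[(q[:,1]>=y0)&(q[:,1]<y0+.02)]
            if len(b): print(b.mean(0).round(4),b[:,0].min().round(4),b[:,0].max().round(4),len(b))
    # bar: dark pts at height 0.10-0.14 region
    m=(p.max(-1)<60)&(C[...,2]>.115)&(C[...,2]<.14)&(C[...,0]>.4)&(C[...,0]<.7)&(abs(C[...,1])<.3)
    q=C[m]; vx,vy,x0,y0=cv2.fitLine(q[:,:2].astype(np.float32),cv2.DIST_HUBER,0,.01,.01).ravel(); print('bar',vx,vy,x0,y0,len(q),q.min(0),q.max(0))
    # plate
    m=(p.min(-1)>150)&(C[...,2]>.006)&(C[...,2]<.022)&(C[...,0]>.3)&(C[...,0]<.62)&(C[...,1]<.3)&(C[...,1]>-.3)
    q=C[m]; print('plate',cv2.minAreaRect(q[:,:2].astype(np.float32)),len(q))
E
```

```text
top [321 229  71  34 303] [359.38613861 245.47524752] min [ 0.453 -0.093  0.119] max [0.52  0.055 0.133]
[ 0.4629 -0.083   0.1272] 0.4532 0.4745 67
[ 0.4743 -0.0631  0.1249] 0.468 0.4804 40
[ 0.4817 -0.0428  0.1256] 0.4758 0.4885 37
[ 0.4889 -0.0238  0.1247] 0.4822 0.4945 35
[ 0.4963 -0.0035  0.1257] 0.4899 0.5023 38
[0.5041 0.0169 0.1251] 0.4977 0.5104 35
[0.5113 0.0369 0.1256] 0.5042 0.5185 38
[0.5161 0.0516 0.1257] 0.5119 0.5203 13
bar 0.028042411 0.9996067 0.54974216 -0.04406666 1043 [ 0.45566103 -0.13368661  0.11521928] [0.56995792 0.06946482 0.13807509]
plate ((0.4580499529838562, -0.013636752963066101), (0.30216705799102783, 0.24354854226112366), 85.47852325439453) 6405
side [ 291    0   64   96 4917] [322.44966443  46.21598536] min [-1.173 -0.562 -0.117] max [1.261 1.998 0.856]
side [176 217  70  22 151] [206.23178808 228.70860927] min [ 0.457 -0.562  0.123] max [1.261 0.054 0.856]
[ 0.4671 -0.0849  0.1285] 0.4571 0.4759 39
[ 0.4773 -0.0638  0.1264] 0.4721 0.4843 20
[ 0.4846 -0.0444  0.1259] 0.4787 0.4904 17
[ 0.4926 -0.0244  0.1265] 0.4875 0.4982 15
[ 0.5003 -0.0041  0.1264] 0.4961 0.5054 15
[0.5077 0.0166 0.1266] 0.5027 0.512 19
[0.5152 0.0354 0.1273] 0.5105 0.5183 17
[0.5196 0.051  0.1261] 0.5165 0.5221 8
bar 0.47923225 0.8776881 0.51324856 -0.008026772 322 [ 0.47536452 -0.13005893  0.11503415] [0.57373183 0.06654167 0.13637061]
plate ((0.4627148509025574, -0.03003549575805664), (0.27016907930374146, 0.25400084257125854), 84.6803970336914) 3381
```

```bash
cat >> h.py <<'E'
from scipy.spatial.transform import Rotation as Ro
def rel(p0,y0,p1,y1):
    R=Ro.from_euler('xyz',[180,0,y0],degrees=True)
    s=R.inv().apply(np.array(p1)-p0)/.1
    w=(R.inv()*Ro.from_euler('xyz',[180,0,y1],degrees=True)).as_rotvec()/.5
    return s.round(3),w.round(3)
E
python3 - <<'E'
from h import *
import plant; print([x for x in dir(plant) if not x.startswith('_')])
f=np.load('top0.npz'); p,d=f['p'],f['d']; C=cloud('top',d)
m=(p.max(-1)<60)&(C[...,2]>.118)&(C[...,2]<.14)&(C[...,0]>.53)&(C[...,0]<.6)&(abs(C[...,1]+.04)<.09)
q=C[m]; mid=[(y,np.median(q[abs(q[:,1]-y)<.006][:,0]),q[abs(q[:,1]-y)<.006][:,2].max()) for y in np.arange(-.11,.05,.03)]; print(np.round(mid,4)); print(np.degrees(np.polyfit(*np.array(mid)[:,:2].T,1)))
print('bottle,lens px->',plane('top',[(455,232)],.08),plane('top',[(311,297),(391,305)],.01).round(3))
a=np.array([.2945,-.6069,.2257]);b=np.array([.43,-.042,.225]);n=6
for i in range(n): print(rel(a+(b-a)*i/n,-154.1+60.6*i/n,a+(b-a)*(i+1)/n,-154.1+60.6*(i+1)/n))
E
```

```text
['PlanningError', 'calibration', 'close_job', 'get_obs', 'hold_point_z', 'snapshot']
[[-0.11    0.5473  0.1312]
 [-0.08    0.5487  0.1312]
 [-0.05    0.5504  0.1302]
 [-0.02    0.5524  0.1316]
 [ 0.01    0.5537  0.1324]
 [ 0.04    0.5549  0.1309]]
[ 2.97816892 31.68740729]
bottle,lens px-> [[ 0.52731282 -0.25118026  0.08      ]] [[ 0.377  0.067  0.01 ]
 [ 0.362 -0.12   0.01 ]]
(array([-0.614,  0.748,  0.001]), array([ 0.   ,  0.   , -0.353]))
(array([-0.736,  0.629,  0.001]), array([ 0.   ,  0.   , -0.353]))
(array([-0.835,  0.49 ,  0.001]), array([ 0.   ,  0.   , -0.353]))
(array([-0.908,  0.336,  0.001]), array([ 0.   ,  0.   , -0.353]))
(array([-0.953,  0.172,  0.001]), array([ 0.   ,  0.   , -0.353]))
(array([-0.968,  0.002,  0.001]), array([ 0.   ,  0.   , -0.353]))
```

Call:
step_arm(steps=[[[-0.2, 0.25, 0, 0, 0, -0.12], [-0.4, 0.5, 0, 0, 0, -0.24], [-0.61, 0.75, 0, 0, 0, -0.35]]], jaw=255)

```text
clock: 0.4
tool_pos: [0.3165, -0.512, 0.2258]
orientation: [179.9, -0.0, -144.0]
force: [1.3, -0.3, 0.6]
opening: 0.0691
gripper_force: 0.0
```

Call:
step_arm(steps=[[[-0.25, 0.21, 0, 0, 0, -0.12], [-0.5, 0.42, 0, 0, 0, -0.24], [-0.74, 0.63, 0, 0, 0, -0.35]]])

```text
clock: 0.7
tool_pos: [0.3398, -0.4173, 0.2262]
orientation: [180.0, 0.0, -133.9]
force: [1.2, -0.5, 0.3]
opening: 0.045
gripper_force: 0.0
```

Call:
step_arm(steps=[[[-0.28, 0.16, 0, 0, 0, -0.12], [-0.56, 0.32, 0, 0, 0, -0.24], [-0.84, 0.49, 0, 0, 0, -0.35]]])

```text
clock: 1.0
tool_pos: [0.3629, -0.323, 0.2263]
orientation: [180.0, 0.0, -123.9]
force: [0.8, 0.0, 0.4]
opening: 0.0206
gripper_force: 0.0
```

Call:
step_arm(steps=[[[-0.3, 0.11, 0, 0, 0, -0.12], [-0.6, 0.22, 0, 0, 0, -0.24], [-0.91, 0.34, 0, 0, 0, -0.35]]])

```text
clock: 1.3
tool_pos: [0.3857, -0.2286, 0.2264]
orientation: [180.0, 0.0, -113.9]
force: [0.7, 0.4, -0.1]
opening: 0.0013
gripper_force: 0.0
```

Call:
step_arm(steps=[[[-0.32, 0.06, 0, 0, 0, -0.12], [-0.64, 0.12, 0, 0, 0, -0.24], [-0.95, 0.17, 0, 0, 0, -0.35]]])

```text
clock: 1.6
tool_pos: [0.4087, -0.1348, 0.2265]
orientation: [-180.0, 0.0, -103.8]
force: [0.9, 1.1, 0.2]
opening: 0.0003
gripper_force: 0.0
```

Call:
step_arm(steps=[[[-0.3, 0, 0, 0, 0, -0.12], [-0.6, 0, 0, 0, 0, -0.24], [-0.97, 0, 0, 0, 0, -0.36], [-0.97, 0, 0, 0, 0, -0.36], [-0.97, 0, 0, 0, 0, -0.36]]])

```text
clock: 2.1
tool_pos: [0.4321, -0.0414, 0.2263]
orientation: [180.0, -0.0, -93.6]
force: [0.4, 0.9, 0.4]
opening: 0.0002
gripper_force: 0.0
```

Call:
step_arm(steps=[[[0.02, 0, 0.25, 0, 0, -0.02], [0.05, 0, 0.5, 0, 0, -0.02], [0.09, 0, 0.75, 0, 0, -0.02], [0.09, 0, 1.0, 0, 0, -0.02]]])

```text
clock: 2.5
tool_pos: [0.4311, -0.0523, 0.1257]
orientation: [-180.0, 0.0, -93.2]
force: [0.5, 0.2, -0.2]
opening: 0.0006
gripper_force: 0.0
```

Call:
step_arm(steps=[[[0, 0, 0.15, 0, 0, 0], [0, 0, 0.3, 0, 0, 0], [0, 0, 0.36, 0, 0, 0], [0, 0, 0.36, 0, 0, 0], [0, 0, 0.36, 0, 0, 0]]])

```text
clock: 3.0
tool_pos: [0.432, -0.0513, 0.0911]
orientation: [-180.0, -0.0, -93.1]
force: [0.3, 0.5, 0.4]
opening: 0.0003
gripper_force: 0.0
```

```bash
python3 - <<'E'
from h import *
p,d=snapshot('side'); save('s1.png',cv2.resize(p[150:330,120:360],None,fx=3,fy=3))
o=get_obs(); print(hold_point_z,o['tool_pos'],o['orientation'],o['force'])
E
```

```text
0.0188 [ 0.43219848 -0.05115987  0.09126909] [-1.79937265e+02  1.53378338e-02 -9.31169607e+01] [ 0.09176398 -0.0793838   1.05776569]
```

View pics/s1.png

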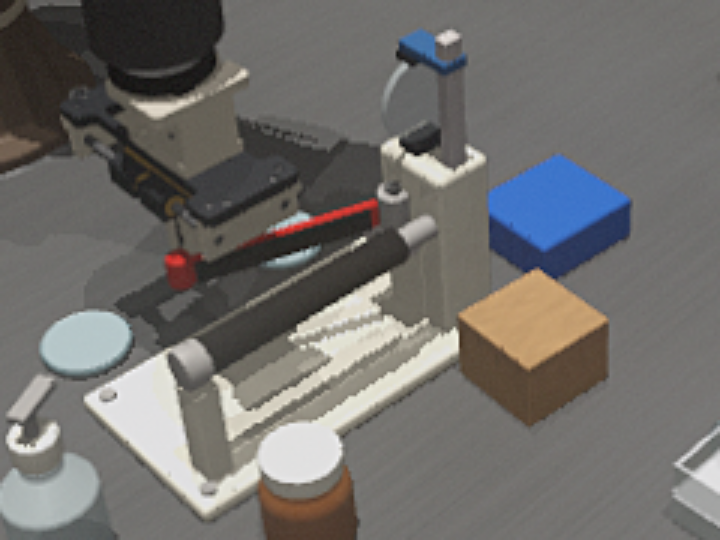

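The crop shows the gripper behind the lever, at about (240,220). Its fingers are hidden by the blade, and it is well clear of the bar and column. Next I'll ease in until contact.

Call:
step_arm(steps=[[[0, -0.05, 0, 0, 0, 0], [0, -0.1, 0, 0, 0, 0], [0, -0.15, 0, 0, 0, 0], [0, -0.18, 0, 0, 0, 0], [0, -0.18, 0, 0, 0, 0]]])

```text
clock: 3.55
tool_pos: [0.4502, -0.0519, 0.0905]
orientation: [180.0, -0.0, -93.1]
force: [-0.2, 0.1, -0.5]
opening: 0.0005
gripper_force: 0.0
```

Call:
step_arm(steps=[[[0, -0.03, 0, 0, 0, 0], [0, -0.06, 0, 0, 0, 0], [0, -0.08, 0, 0, 0, 0], [0, -0.08, 0, 0, 0, 0]]])

```text
clock: 3.95
tool_pos: [0.4565, -0.0529, 0.0901]
orientation: [179.8, -0.0, -93.1]
force: [-4.4, -1.4, 1.2]
opening: 0.0003
gripper_force: 2.1
```

Call:
step_arm(steps=[[[0.01, -0.04, 0, 0, 0, 0], [0.02, -0.08, 0, 0, 0, 0], [0.03, -0.12, 0, 0, 0, 0], [0.04, -0.16, 0, 0, 0, 0], [0.05, -0.2, 0, 0, 0, 0], [0.06, -0.25, 0, 0, 0, 0], [0.06, -0.25, 0, 0, 0, 0]]])

```text
clock: 4.65
tool_pos: [0.4811, -0.0602, 0.09]
orientation: [179.8, -0.0, -93.1]
force: [-6.5, -0.3, 2.4]
opening: 0.0005
gripper_force: 3.3
```

Call:
step_arm(steps=[[[0.01, -0.03, 0, 0, 0, 0], [0.01, -0.06, 0, 0, 0, 0], [0.01, -0.06, 0, 0, 0, 0]]])

```text
clock: 4.95
tool_pos: [0.4868, -0.0613, 0.09]
orientation: [179.8, -0.0, -93.1]
force: [-6.7, 0.4, 1.5]
opening: 0.0005
gripper_force: 3.6
```

Call:
step_arm(steps=[[[0, -0.02, 0, 0, 0, 0], [0, -0.04, 0, 0, 0, 0], [0, -0.04, 0, 0, 0, 0]]])

```text
clock: 5.25
tool_pos: [0.4903, -0.0617, 0.0899]
orientation: [179.8, -0.0, -93.1]
force: [-7.8, -0.6, 1.5]
opening: 0.0004
gripper_force: 3.8
```

Call:
step_arm(steps=[[[0, -0.01, 0, 0, 0, 0], [0, -0.02, 0, 0, 0, 0], [0, -0.02, 0, 0, 0, 0]]])

```text
clock: 5.55
tool_pos: [0.492, -0.0619, 0.0898]
orientation: [179.8, -0.0, -93.1]
force: [-8.2, -1.7, 2.9]
opening: 0.0005
gripper_force: 3.9
```

Call:
step_arm(steps=[[[0, -0.01, 0, 0, 0, 0], [0, -0.02, 0, 0, 0, 0], [0, -0.02, 0, 0, 0, 0]]])

```text
clock: 5.85
tool_pos: [0.4939, -0.0621, 0.0898]
orientation: [179.8, -0.1, -93.1]
force: [-7.4, -1.5, 3.1]
opening: 0.0003
gripper_force: 4.1
```

Call:
step_arm(steps=[[[0, -0.01, 0, 0, 0, 0], [0, -0.02, 0, 0, 0, 0], [0, -0.02, 0, 0, 0, 0]]])

```text
clock: 6.15
tool_pos: [0.4944, -0.0622, 0.0897]
orientation: [179.6, -0.1, -93.1]
force: [-13.6, 1.5, 7.3]
opening: 0.0006
gripper_force: 7.4
```

Call:
step_arm(steps=[[[0, -0.005, 0, 0, 0, 0], [0, -0.005, 0, 0, 0, 0], [0, -0.005, 0, 0, 0, 0], [0, -0.005, 0, 0, 0, 0], [0, -0.005, 0, 0, 0, 0], [0, -0.005, 0, 0, 0, 0], [0, -0.005, 0, 0, 0, 0], [0, -0.005, 0, 0, 0, 0]]])

```text
clock: 6.95
tool_pos: [0.4944, -0.0622, 0.0897]
orientation: [179.6, -0.1, -93.1]
force: [-15.5, 1.5, 8.6]
opening: 0.0001
gripper_force: 8.3
```

```bash
python3 - <<'E'
from h import *
p,d=snapshot('side'); save('s2.png',cv2.resize(p[150:330,120:360],None,fx=3,fy=3)); print(get_obs()['force'])
E
```

```text
[-14.52525548   1.77138051   8.93908483]
```

View pics/s2.png

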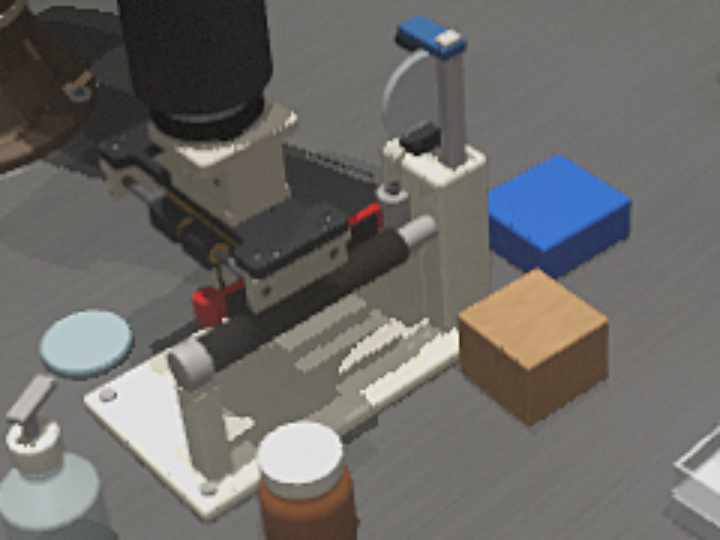

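The crop shows the lever parallel to the bar, with its knob at about (210,305), and the blue jaw raised. The upward force of about 9 N is worth checking, so I'll use depth to confirm the gripper body isn't resting on the bar.

```bash
python3 - <<'E'
from h import *
p,d=snapshot('side'); C=cloud('side',d)[150:330,120:360]
m=(C[...,0]>.51)&(C[...,0]<.6)&(C[...,1]>-.12)&(C[...,1]<.02)
for y in np.arange(-.11,.02,.01):
    b=C[m&(abs(C[...,1]-y)<.005)]; h=np.sort(b[:,2]); 
    lo=h[h<.142]; hi=b[b[:,2]>.142]; print(round(y,3),'bar top',lo[-3:].round(3),'gripper', (hi[:,2].min().round(3),hi[:,0].max().round(3)) if len(hi) else None)
print(get_obs()['moment'],get_obs()['force'])
E
```

```text
-0.11 bar top [0.131 0.131 0.132] gripper (np.float64(0.16), np.float64(0.589))
-0.1 bar top [0.132 0.132 0.133] gripper (np.float64(0.155), np.float64(0.59))
-0.09 bar top [0.131 0.131 0.133] gripper (np.float64(0.155), np.float64(0.591))
-0.08 bar top [0.131 0.131 0.131] gripper (np.float64(0.157), np.float64(0.593))
-0.07 bar top [0.13  0.133 0.133] gripper (np.float64(0.155), np.float64(0.593))
-0.06 bar top [0.131 0.131 0.133] gripper (np.float64(0.157), np.float64(0.593))
-0.05 bar top [0.13  0.131 0.131] gripper (np.float64(0.156), np.float64(0.595))
-0.04 bar top [0.129 0.13  0.131] gripper (np.float64(0.156), np.float64(0.595))
-0.03 bar top [0.13  0.13  0.131] gripper (np.float64(0.158), np.float64(0.596))
-0.02 bar top [0.13  0.13  0.131] gripper None
-0.01 bar top [0.129 0.13  0.13 ] gripper None
-0.0 bar top [0.131 0.131 0.131] gripper None
0.01 bar top [0.131 0.131 0.132] gripper None
[0.45823627 5.12993648 0.03149879] [-15.53213614   1.01372327   7.93420581]
```

The body sits about 25 mm above the bar, so the upward force is only friction on the blade. Now I'll release fully.

Call:
step_arm(steps=[[[0, 0.07, 0, 0, 0, 0], [-0.02, 0.14, 0, 0, 0, 0], [-0.04, 0.21, 0, 0, 0, 0], [-0.06, 0.28, 0, 0, 0, 0], [-0.08, 0.35, 0, 0, 0, 0], [-0.09, 0.42, 0, 0, 0, 0], [-0.09, 0.5, 0, 0, 0, 0], [-0.09, 0.6, 0, 0, 0, 0], [-0.09, 0.64, 0, 0, 0, 0], [-0.09, 0.64, 0, 0, 0, 0], [-0.09, 0.64, 0, 0, 0, 0], [-0.09, 0.64, 0, 0, 0, 0], [-0.09, 0.64, 0, 0, 0, 0]]])

```text
clock: 8.35
tool_pos: [0.4357, -0.0492, 0.0906]
orientation: [-180.0, -0.0, -93.1]
force: [0.1, 0.6, 1.1]
opening: 0.0001
gripper_force: 0.0
```

```bash
python3 - <<'E'
from h import *
p,d=snapshot('side'); save('s3.png',cv2.resize(p[150:330,120:360],None,fx=3,fy=3)); print(get_obs()['force'],get_obs()['tool_pos'])
p0=np.load('side0.npz')['p']
for q in (p0,p):
    h=cv2.cvtColor(q,cv2.COLOR_RGB2HSV); m=((h[...,0]<6)|(h[...,0]>174))&(h[...,1]>170)&(h[...,2]>80); m[:150]=0
    v,u=np.nonzero(m); k=u<u.min()+10; print(u.min(),u.max(),u[k].mean(),v[k].mean())
E
```

```text
[-0.34232266 -0.98410811 -0.31082559] [ 0.43553555 -0.04920419  0.09048268]
176 245 179.76923076923077 235.66666666666666
175 245 178.34615384615384 236.34615384615384
```

View pics/s3.png

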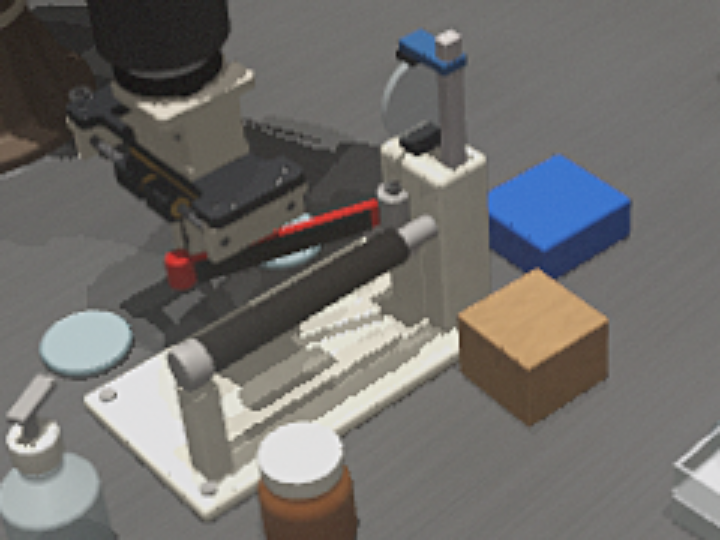

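The lever is fully back at rest: the knob pixel matches the first picture to about 1 px and the jaw is down. Now the second press.

Call:
step_arm(steps=[[[0, -0.06, 0, 0, 0, 0], [0, -0.12, 0, 0, 0, 0], [0, -0.18, 0, 0, 0, 0], [0, -0.22, 0, 0, 0, 0], [0.01, -0.26, 0, 0, 0, 0], [0.02, -0.3, 0, 0, 0, 0], [0.03, -0.34, 0, 0, 0, 0], [0.04, -0.38, 0, 0, 0, 0], [0.05, -0.42, 0, 0, 0, 0], [0.06, -0.46, 0, 0, 0, 0], [0.07, -0.5, 0, 0, 0, 0], [0.08, -0.53, 0, 0, 0, 0], [0.09, -0.56, 0, 0, 0, 0], [0.09, -0.58, 0, 0, 0, 0], [0.09, -0.6, 0, 0, 0, 0], [0.09, -0.6, 0, 0, 0, 0]]])

```text
clock: 10.0
tool_pos: [0.4933, -0.0612, 0.0899]
orientation: [179.8, 0.0, -93.1]
force: [-8.2, 5.0, 4.3]
opening: 0.0005
gripper_force: 4.1
```

Call:
step_arm(steps=[[[0, -0.01, 0, 0, 0, 0], [0, -0.02, 0, 0, 0, 0], [0, -0.03, 0, 0, 0, 0], [0, -0.04, 0, 0, 0, 0], [0, -0.04, 0, 0, 0, 0], [0, -0.04, 0, 0, 0, 0]]])

```text
clock: 10.6
tool_pos: [0.4946, -0.0614, 0.0898]
orientation: [179.6, 0.0, -93.1]
force: [-17.9, 9.0, 12.7]
opening: 0.0005
gripper_force: 10.0
```

Call:
step_arm(steps=[[[0, 0.005, 0, 0, 0, 0], [0, 0.005, 0, 0, 0, 0], [0, 0.005, 0, 0, 0, 0], [0, 0.005, 0, 0, 0, 0], [0, 0.005, 0, 0, 0, 0], [0, 0.005, 0, 0, 0, 0], [0, 0.005, 0, 0, 0, 0], [0, 0.005, 0, 0, 0, 0]]])

```text
clock: 11.4
tool_pos: [0.4945, -0.0614, 0.0898]
orientation: [179.6, 0.0, -93.1]
force: [-14.6, 7.3, 11.5]
opening: 0.0004
gripper_force: 8.8
```

```bash
python3 - <<'E'
from h import *
p,d=snapshot('side'); save('s4.png',cv2.resize(p[150:330,120:360],None,fx=3,fy=3)); print(get_obs()['force'],get_obs()['tool_pos'])
E
```

```text
[-15.19307071   8.47119772  11.38265834] [ 0.49453998 -0.0613605   0.08982367]
```

View pics/s4.png

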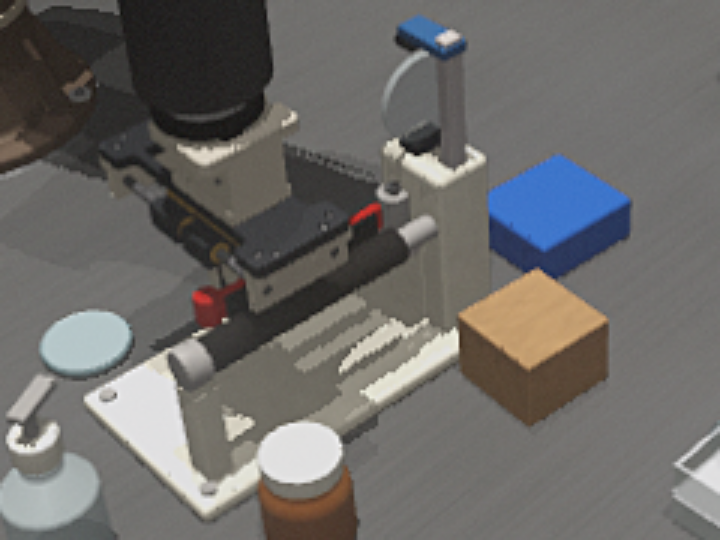

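The picture matches the first press: knob at (210,305), blue jaw raised, about 15 N held against the stop, and nothing else moved. I'll hand it in.

```bash
python3 -c "
from plant import *
print(close_job())"
```

```text
the job is handed in; nothing more can be done
None
```

The lever was pressed to its stop, held there for about a second at about 15 N and let spring fully back, then pressed in again and handed in while still held at about 15 N; the bar was not touched and nothing loose was moved.

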